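# Burnish the S-shaped joint of a split jig plate

### The job

Take the ball-ended burnisher from its wooden stand, set its ball down on the floor of the S-shaped joint in the jig plate at the end away from the upright stop pin, and draw it slowly (no faster than 5 cm a second) along the whole joint, always pressing lightly on the floor of the joint, until it comes up against the stop pin. Then put the burnisher back in its stand, fully home and upright, and let go.

Things in the scene. Friction and masses are not known exactly. Their poses are not given: they have to be found in the camera images.
- burnisher: Loose hand burnisher, 122 mm long, tip down in the stand. Origin: lowest point of its ball tip; z up its axis. Steel ball and neck 8 mm across to z = 30 mm, shank 16 mm across from 36 to 58 mm, round collar 32 mm across from 58 to 64 mm, dark square wooden handle 20 x 20 mm (sides along x and y) from 64 to 120 mm. Grip the handle just above the collar. About 120 g.
- ball_tip (a point): The lowest point of the burnisher's ball tip (same as its origin).
- stand: Fixed wooden block 70 x 70 x 65 mm with a foot 84 mm square. In the middle of its top is a plain through hole, 21 mm across with a 3 mm chamfer. Origin: centre of its underside, z up. The burnisher hangs in the hole with its collar resting on the top, its tip then 7 mm above the underside.
- jig_plate: Fixed aluminium plate 160 x 110 x 24 mm, lying flat, in two halves that meet in an S-shaped open joint. Origin: centre of its underside, x along its length, z up. The joint's centre line is y = 18 mm * sin(180 deg * x / 140 mm), x from -80 mm (open end) to the stop pin. It is 11 mm wide, 15 mm at the top (3 mm chamfer). Screw heads 3 mm high near the corners.
- seam_start (a point): Where the stroke starts: on the joint's centre line at plate x = -62 mm, y = -18 mm, level with the plate's top. The joint's floor is a steel strip of unknown depth, 6 to 14 mm below the top, that may slope along the plate's x by up to 1.5 degrees: it must be felt. The S runs from here to the pin.
- stop_pin: Fixed upright steel pin, 16 mm across, that blocks the far end of the joint at plate x = 74 mm, y = 18 mm. Origin on its axis, 1 mm above the plate's underside; its top is 13 mm above the plate's top.

How it is judged:
By the outcome, as a careful person would: the job done as asked, in the order asked, and still so for the second after the job is handed in, with the robot touching nothing.
It also fails if it takes over 72 s, if anything falls off the work surface, if the arm or the gripper's body presses on something with over 40 N, if the wrist force passes 120 N, or if a joint passes its speed limit or range.

### The arm

A 6-joint arm with a two-finger parallel gripper is mounted at the origin on a cart in front of the work surface, level with it; the furniture and walls round the work are solid. World frame = base frame: x ahead of the robot, y to its left, z up, the work surface at z = 0. Lengths are in m, angles in rad, forces in N, time in s.
With the tool pointing down it reaches from about 0.275 to 0.725 m from the base axis. Payload 15.9 kg.
Tool frame: the origin (TCP) lies at the very end of the fingers, on their centre line; the grasp point (between the pads) lies 19 mm behind it (manip.grip_point_offset is the y of the grasp point in the tool frame, in m); y points along the fingers, z is the direction in which the jaws open and shut, and the axes are right-handed (so a half turn about y gives the same grasp; the last joint's range is limited). The gripper opens to 85 mm and grips with 20 to 120 N. Pads are 22 mm wide; open, the fingers measure 114 mm over their backs; the gripper's body (76 mm by 85 mm) begins 54 mm behind the grasp point. The pads swing forward as they close: fully open they stand 13 mm farther back than shut.
Start: joints at [-1.265, 0.213, -0.034, 1.323, 0, 1.571], TCP at [0.151, -0.477, 0.231] pointing down, gripper open.
Joint ranges: [-2.98, 2.98], [-0.74, 1.72], [-1.14, 1.35], [-2.1, 2.04], [-1.57, 1.44], [-3.14, 3.14]. Speed limits (rad/s): [1.89, 1.89, 2.39, 2.57, 3.14, 3.14].

### API

Orientations are given as a 3x3 rotation matrix whose columns are the frame's x, y, z axes.
In Python, from plant import manip gives the robot as it stands.
- The arm moves only by the tool move_arm, never from a script. Its argument "plan" is text: rows parted by semicolons, each of 6 numbers parted by spaces: the shift along the tool's x, y, z in m, then the turn, a rotation vector about the tool's x, y, z in degrees. A call has 1 to 5 rows; each row shifts and turns the commanded pose from where the row before left it, along the tool's axes as they then stand; what a row does not reach is not made up. A row lasts 1/12 s, in which the tool goes at most 41.7 mm and 7.16 degrees, less where a joint would pass 70% of its speed; a pose out of reach is approached as far as the arm can. A call is refused whole if a number of a shift passes 0.0417 or a number of a turn 7.16, either way. A call with a gripper value outside its range is refused whole. "grip" is the gripper command: -1 is shut, 1 is fully open, values between are in proportion, set as the call begins (left out, the last holds). The fingers move at their own pace and stop on an object; the grip force is fixed at half the most. Time passes only in rows, so rows that do not move let the fingers close. It gives the time, the measured TCP pose, the force and the opening at its end, in the units of the state.
- manip.get_obs(): the state, without advancing time (a new reading comes with each control period).
- manip.read_camera(name): name is "scene" or "top" or "wrist"; returns the picture (420x560x3 uint8, red, green, blue); there is no depth.
- manip.camera_params(name): a dict with "fovy" (degrees; the focal length in pixels is half the picture's height over the tangent of half this angle, whatever the lens; pixels are square), "cx", "cy" (the principal point, pixels), "pose" (4x4, takes a point from camera to world coordinates); the wrist camera has in their place "tool_from_camera" (4x4, takes a point from camera to tool coordinates, whose origin is the TCP and whose axes are the tool frame's). Camera axes: x right, y up, looking along -z (the intrinsics and any distortion apply to the point x, -y, -z); pixel columns grow to the right and rows downward; lengths in m; the calibration is good to about 2 mm. A picture is of the moment at which its call begins: read the wrist's pose just before it. camera_params takes no time and is no camera call.
- manip.hand_in(): hands the job in, once; it reports no verdict.
Trained networks look in the newest picture that a camera, given by its name, has taken for a name from the list of things; names that differ only in an ending like _2 or _b are one class to them, and where a whole thing is asked for, a point or a joint stands for the part that bears it (a point fixed in the world has none). Each returns a list of dicts, best first, with "p" (0 to 1); they miss things now and then, are a little off and sometimes report something else, mostly with a low value. They report only what shows in the picture. A call takes as long as a camera call.
- manip.look_for(target, camera): "extent" ([left, top, right, bottom] as shares, 0 to 1, of the picture: columns of its width, rows of its height, round what is visible of it).
- manip.masks_of(target, camera): "pixels" (420x560 bool, what is visible of it) and "extent" ([left, top, right, bottom] as shares, 0 to 1, of the picture: columns of its width, rows of its height, round what is visible of it).
- manip.place_of(target, camera): "location" ([column, row] as shares, 0 to 1, of the picture: columns of its width, rows of its height: a listed point, or the origin of a listed thing).
The state is a dict: "clock": time; "joint_pos": joint angles; "joint_vel": joint speeds; "tau": joint torques, N m; "tool_pos": TCP position; "tcp_rot": TCP orientation; "force": force on the tool from outside, world axes, zero at the start; "ft_torque": the same for the moment, N m; "grip_width": finger opening in m.
Only numpy, scipy, OpenCV 4.12 (cv2) and the standard library are available. Lean on these libraries where they do the work, as an engineer would, in place of code of your own. Each camera call takes 0.05 s, during which the arm holds its last target. There are 200 camera calls.

## Working session

There is one attempt and no reset: what is moved stays moved. The work goes in short steps, Python scripts to look and compute and a tool call to move; the robot and the scene stay as the last step left them, time stands still between calls to the robot, and variables do not carry over. Pictures are saved under pics/ and viewed, about 8 in all and at most 12, crops included, and the job is handed in when it is done.

Besides the shell and the picture viewer there is one more tool, called after "Emit:" as name(argument=value, ...), one argument or row to a line, values as JSON. move_arm: Moves the arm, as the interface text tells. Its arguments: {"type":"object","properties":{"plan":{"type":"string"},"grip":{"type":"number"}},"required":["plan"]}

```bash
ls; mkdir -p pics; cat > h.py <<'E'
import numpy as np, cv2
from plant import manip
def cam(n,o=None):
    p=manip.camera_params(n)
    if 'pose' in p: T=np.array(p['pose'])
    else:
        o=o or manip.get_obs(); W=np.eye(4); W[:3,:3]=o['tcp_rot']; W[:3,3]=o['tool_pos']; T=W@np.array(p['tool_from_camera'])
    f=210/np.tan(np.radians(p['fovy'])/2)
    return T,f,p['cx'],p['cy'],p
def ray(c,u,v):
    T,f,cx,cy,_=c
    d=T[:3,:3]@np.array([(u-cx)/f,-(v-cy)/f,-1]); return T[:3,3],d/np.linalg.norm(d)
def atz(c,u,v,z):
    o,d=ray(c,u,v); return o+d*(z-o[2])/d[2]
def proj(c,P):
    T,f,cx,cy,_=c
    q=T[:3,:3].T@(np.asarray(P)-T[:3,3]); return np.array([cx+f*q[0]/-q[2],cy-f*q[1]/-q[2]])
def tri(rs):
    A=np.zeros((3,3));b=np.zeros(3)
    for o,d in rs:
        M=np.eye(3)-np.outer(d,d);A+=M;b+=M@o
    return np.linalg.solve(A,b)
def save(n,im): cv2.imwrite('pics/'+n+'.png',im[:,:,::-1])
E
python3 - <<'E'
from h import *
o=manip.get_obs(); print({k:np.round(v,3).tolist() for k,v in o.items()}, manip.grip_point_offset)
for n in ['scene','top','wrist']:
    im=manip.read_camera(n); save(n+'0',im); p=manip.camera_params(n); print(n,{k:np.round(v,4).tolist() if not isinstance(v,str) else v for k,v in p.items()})
    for t in ['burnisher','ball_tip','stand','jig_plate','seam_start','stop_pin']:
        r=manip.place_of(t,n); print(n,t,[(np.round(np.array(x['location'])*[560,420],1).tolist(),round(x['p'],2)) for x in r[:2]])
E
```

```text
pics
{'clock': 0.0, 'joint_pos': [-1.265, 0.213, -0.035, 1.323, -0.0, 1.571], 'joint_vel': [0.001, -0.001, 0.002, 0.001, -0.0, -0.001], 'tau': [0.003, -68.616, 48.712, 0.018, 0.0, 0.0], 'tool_pos': [0.15, -0.476, 0.231], 'tcp_rot': [[-0.954, -0.0, 0.301], [-0.301, 0.001, -0.954], [0.0, -1.0, -0.001]], 'force': [-0.067, 0.608, -0.009], 'ft_torque': [-0.032, -0.003, 0.019], 'grip_width': 0.085} -0.0187
scene {'fovy': 55.5503, 'cx': 281.3942, 'cy': 210.1979, 'pose': [[0.7913, 0.2907, -0.538, 0.0897], [-0.6113, 0.3569, -0.7063, -0.4185], [-0.0133, 0.8878, 0.4601, 0.4389], [0.0, 0.0, 0.0, 1.0]]}
scene burnisher [([292.2, 242.2], 0.43)]
scene ball_tip []
scene stand [([224.3, 225.6], 0.97)]
scene jig_plate [([322.8, 231.1], 0.71)]
scene seam_start [([258.6, 238.0], 0.88)]
scene stop_pin [([321.7, 231.2], 0.55)]
top {'fovy': 50.5807, 'cx': 278.9927, 'cy': 210.3496, 'pose': [[0.0128, 0.9974, -0.0711, 0.4858], [-0.999, 0.0098, -0.0427, 0.1692], [-0.0419, 0.0716, 0.9966, 0.8817], [0.0, 0.0, 0.0, 1.0]]}
top burnisher [([245.5, 254.6], 0.59)]
top ball_tip []
top stand [([242.7, 253.3], 0.86)]
top jig_plate [([316.0, 217.1], 0.57)]
top seam_start [([307.9, 254.4], 0.6)]
top stop_pin [([324.4, 183.6], 0.45)]
wrist {'fovy': 68.9226, 'cx': 282.1741, 'cy': 210.0911, 'tool_from_camera': [[-0.0001, -0.9636, -0.2673, -0.066], [-0.001, 0.2673, -0.9636, -0.1428], [1.0, 0.0002, -0.001, -0.0007], [0.0, 0.0, 0.0, 1.0]]}
wrist burnisher []
wrist ball_tip []
wrist stand []
wrist jig_plate []
wrist seam_start []
wrist stop_pin []
```

View pics/scene0.png

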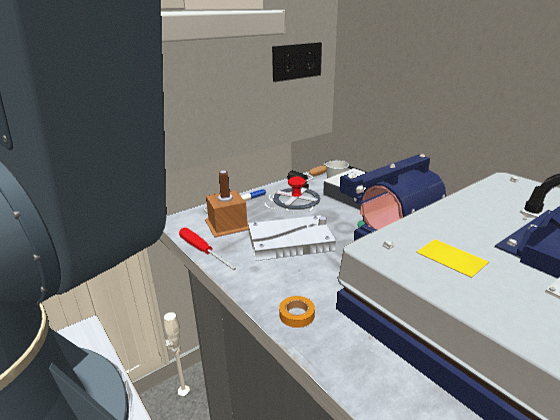

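View pics/top0.png

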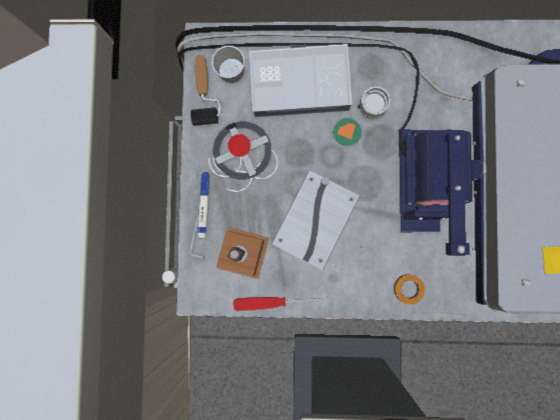

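```bash
python3 - <<'E'
from h import *
c=cam('top')
for n,u,v,z in [('stand base',242.7,253.3,0),('plate',316,217.1,0),('start',307.9,254.4,.024),('pin',324.4,183.6,.001),('burn tip',245.5,254.6,.007)]:
    print(n,atz(c,u,v,z).round(4))
s=cam('scene')
for n,u,v,z in [('stand base',224.3,225.6,0),('plate',322.8,231.1,0),('start',258.6,238,.024),('pin',321.7,231.2,.001)]:
    print(n,atz(s,u,v,z).round(4))
E
```

```text
stand base [0.4626 0.2779 0.    ]
plate [0.536  0.1334 0.    ]
start [0.4628 0.1494 0.024 ]
pin [0.6028 0.1172 0.001 ]
burn tip [0.4603 0.2715 0.007 ]
stand base [0.4582 0.2767 0.    ]
plate [0.6123 0.1207 0.    ]
start [0.4658 0.1517 0.024 ]
pin [0.609  0.1206 0.001 ]
```

The scene picture shows the burnisher in its stand at about (225,205). The plate is at (290,238) with its pin at (322,222). In the top picture the stand is at (243,253), the plate is centred near (316,220), and the pin end is at (321,178). Before I swing across, I'll check how high the machine on the right is.

```bash
python3 - <<'E'
from h import *
t=cam('top');s=cam('scene')
print(tri([ray(t,552,260),ray(s,452,257)]), tri([ray(t,458,175),ray(s,425,160)]),tri([ray(t,525,83),ray(s,513,177)]))
print(atz(t,485,305,.15),atz(t,185,320,0))
E
```

```text
[ 0.46820719 -0.22961234  0.17663154] [ 0.60020271 -0.08287892  0.21819807] [ 0.73590927 -0.17943908  0.19127223]
[ 0.38973235 -0.13055907  0.15      ] [0.32996107 0.38981503 0.        ]
```

Emit:
move_arm(
  plan="-0.02 -0.03 -0.02 0 -2.5 0;-0.02 -0.03 -0.02 0 -2.5 0;-0.02 -0.03 -0.02 0 -2.5 0;-0.02 -0.03 -0.02 0 -2.5 0;-0.02 -0.03 -0.02 0 -2.5 0",
)

```text
clock: 1.47
tool_pos: [0.2046, -0.3449, 0.3827]
tcp_rot: [[-0.865, 0.0, 0.502], [-0.502, -0.0, -0.865], [-0.0, -1.0, 0.0]]
force: [0.5, -0.9, -0.1]
grip_width: 0.0854
```

Emit:
move_arm(
  plan="-0.036 0 0 0 -5.2 0;-0.036 0 0 0 -5.2 0;-0.036 0 0 0 -5.2 0;-0.036 0 0 0 -5.2 0;-0.036 0 0 0 -5.2 0",
)

```text
clock: 1.88
tool_pos: [0.3416, -0.2293, 0.3813]
tcp_rot: [[-0.555, 0.0, 0.832], [-0.832, -0.0, -0.555], [-0.0, -1.0, 0.0]]
force: [0.3, 0.1, -0.2]
grip_width: 0.0851
```

Emit:
move_arm(
  plan="-0.036 0 0 0 -5.2 0;-0.036 0 0 0 -5.2 0;-0.036 0 0 0 -5.2 0;-0.036 0 0 0 -5.2 0;-0.036 0 0 0 -5.2 0",
)

```text
clock: 2.3
tool_pos: [0.4124, -0.0653, 0.3812]
tcp_rot: [[-0.134, -0.0, 0.991], [-0.991, 0.0, -0.134], [0.0, -1.0, -0.0]]
force: [0.3, 0.1, -0.3]
grip_width: 0.0857
```

Emit:
move_arm(
  plan="-0.036 0 0 0 -5.2 0;-0.036 0 0 0 -5.2 0;-0.036 0 0 0 -5.2 0;-0.036 0 0 0 -5.2 0;-0.036 0 0 0 -5.2 0",
)

```text
clock: 2.72
tool_pos: [0.404, 0.1132, 0.3812]
tcp_rot: [[0.314, -0.0, 0.95], [-0.95, 0.0, 0.314], [-0.0, -1.0, -0.0]]
force: [0.9, -0.6, -0.4]
grip_width: 0.0852
```

Emit:
move_arm(
  plan="-0.02 0 0.03 0 -2.5 0;-0.02 0.02 0.03 0 -2.5 0;0 0.02 0.03 0 0 0;0 0.02 0.02 0 0 0;0 0 0 0 0 0",
)

```text
clock: 3.13
tool_pos: [0.495, 0.1897, 0.3164]
tcp_rot: [[0.392, -0.005, 0.92], [-0.92, -0.002, 0.392], [-0.0, -1.0, -0.006]]
force: [0.8, 0.2, -1.2]
grip_width: 0.0855
```

```bash
cat > look.py <<'E'
import sys
from h import *
n=sys.argv[1]; o=manip.get_obs(); im=manip.read_camera('wrist'); save(n,im)
c=cam('wrist',o); np.savez('pics/'+n,pos=o['tool_pos'],rot=o['tcp_rot'])
print(o['clock'],np.round(o['tool_pos'],4))
for t in sys.argv[2:]:
    r=manip.place_of(t,'wrist'); print(t,[(np.round(np.array(x['location'])*[560,420],1).tolist(),round(x['p'],2)) for x in r[:2]])
E
python3 look.py w1 burnisher stand jig_plate seam_start stop_pin
```

```text
3.1333 [0.495  0.1897 0.3164]
burnisher []
stand [([286.7, 109.2], 0.95)]
jig_plate [([291.4, 212.4], 0.88)]
seam_start [([253.8, 196.8], 0.59)]
stop_pin [([328.9, 239.7], 0.62)]
```

```bash
python3 - <<'E'
import cv2
im=cv2.imread('pics/w1.png'); a=im[60:280,200:380]; cv2.imwrite('pics/w1c.png',cv2.resize(a,None,fx=2.7,fy=2.7,interpolation=cv2.INTER_CUBIC))
E
```

```text
(no output)
```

View pics/w1c.png

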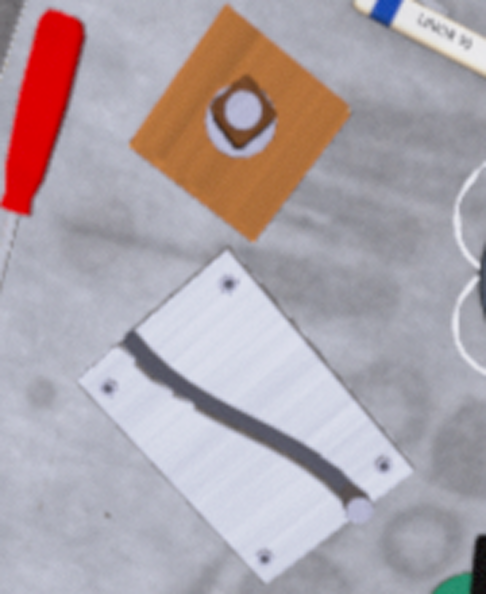

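The crop shows the stand top with its diamond-like handle near the wrist pixel (289,101). The plate corners are at wrist px about (284,152), (229,201), (299,276) and (353,234), and the pin is at (333,249).

```bash
cat >> h.py <<'E'
def wc(n):
    d=np.load('pics/'+n+'.npz'); return cam('wrist',dict(tool_pos=d['pos'],tcp_rot=d['rot']))
def pl(p,x,y,z=.024):
    c,s=np.cos(p[2]),np.sin(p[2]); return np.array([p[0]+c*x-s*y,p[1]+s*x+c*y,z])
from scipy.optimize import least_squares
def fitplate(obs,x0=(.536,.133,-.48),free_z=False):
    # obs: list of (cam, (x,y,z) plate, (u,v))
    f=lambda q: np.concatenate([proj(c,pl(q,P[0],P[1],P[2]+(q[3] if free_z else 0)))-np.array(uv) for c,P,uv in obs])
    r=least_squares(f,list(x0)+([0] if free_z else [])); return r.x,r.fun
E
python3 - <<'E'
from h import *
c=wc('w1'); px=lambda a,b:(200+(a+.5)/2.7-.5,60+(b+.5)/2.7-.5)
C={(-.08,.055):(228,248),(-.08,-.055):(78,380),(.08,-.055):(268,583),(.08,.055):(412,470)}
obs=[(c,(k[0],k[1],.024),px(*v)) for k,v in C.items()]
for fz in (0,1):
    q,r=fitplate(obs,free_z=fz); print(q,np.degrees(q[2]),r.round(1))
print('pin pred',(proj(c,pl(q,.074,.018,.037))-[200,60])*2.7,'seam',(proj(c,pl(q,-.062,-.018))-[200,60])*2.7)
S=[(228,5),(130,145),(253,240),(350,108)]
P=[atz(c,*px(*v),.065) for v in S]; P=np.array(P); print(P.round(4),P.mean(0),np.linalg.norm(np.diff(P,axis=0),axis=1))
H=[(247,75),(211,112),(241,148),(276,112)]
P=np.array([atz(c,*px(*v),.125) for v in H]); print(P.round(4),P.mean(0),np.linalg.norm(np.diff(P,axis=0),axis=1))
P=atz(c,*px(243,111),.127);print(P)
E
```

```text
[ 0.52950952  0.13541831 -0.45711099] -26.190530390714915 [ 0.5 -0.2 -0.9  0.5 -1.2  0.5  1.5 -0.6]
[ 0.5300868   0.1342959  -0.45693901 -0.0046701 ] -26.180676798451746 [ 0.6  0.4 -0.3  0.6 -1.3 -0.1  0.9 -0.9]
pin pred [360.01854273 511.14872938] seam [147.64582136 364.07653228]
[[0.439  0.3186 0.065 ]
 [0.4209 0.2475 0.065 ]
 [0.4895 0.2306 0.065 ]
 [0.5062 0.3011 0.065 ]] [0.4639038  0.27447474 0.065     ] [0.07335943 0.07066507 0.0725202 ]
[[0.4595 0.2891 0.125 ]
 [0.4521 0.2716 0.125 ]
 [0.4679 0.264  0.125 ]
 [0.475  0.2813 0.125 ]] [0.46363888 0.27652317 0.125     ] [0.01898526 0.01748827 0.01867973]
[0.46327253 0.27658297 0.127     ]
```

Emit:
move_arm(
  plan="-0.0306 0.026 0.0014 0 0 0;-0.0306 0.026 0.0014 0 0 0;-0.0306 0.026 0.0014 0 0 0;0 0.005 0 0 6.7 0;0 0.005 0 0 6.7 0",
)

```text
clock: 3.85
tool_pos: [0.4603, 0.2754, 0.2329]
tcp_rot: [[0.164, -0.001, 0.986], [-0.986, -0.0, 0.164], [0.0, -1.0, -0.001]]
force: [-0.1, 0.2, 1.6]
grip_width: 0.0855
```

Emit:
move_arm(
  plan="0 0.005 0 0 6.7 0;0 0.005 0 0 6.7 0;0 0.005 0 0 6.7 0;0 0.005 0 0 6.7 0;0 0.005 0 0 6.7 0",
)

```text
clock: 4.27
tool_pos: [0.4618, 0.2745, 0.2092]
tcp_rot: [[-0.41, 0.002, 0.912], [-0.912, 0.001, -0.41], [-0.002, -1.0, 0.001]]
force: [0.3, 0.5, 0.3]
grip_width: 0.0855
```

Emit:
move_arm(
  plan="0 0 0 0 0 0;0 0 0 0 0 0",
)

```text
clock: 4.43
tool_pos: [0.4617, 0.2744, 0.2091]
tcp_rot: [[-0.402, 0.001, 0.916], [-0.916, 0.001, -0.402], [-0.001, -1.0, 0.001]]
force: [0.0, -0.1, 0.7]
grip_width: 0.0858
```

```bash
python3 look.py w2 burnisher stand; python3 - <<'E'
import cv2
im=cv2.imread('pics/w2.png'); cv2.imwrite('pics/w2c.png',cv2.resize(im[110:310,180:400],None,fx=3,fy=3,interpolation=cv2.INTER_CUBIC))
E
```

```text
4.4333 [0.4617 0.2744 0.2091]
burnisher [([285.9, 188.2], 0.65)]
stand [([283.0, 185.6], 0.78)]
```

View pics/w2c.png

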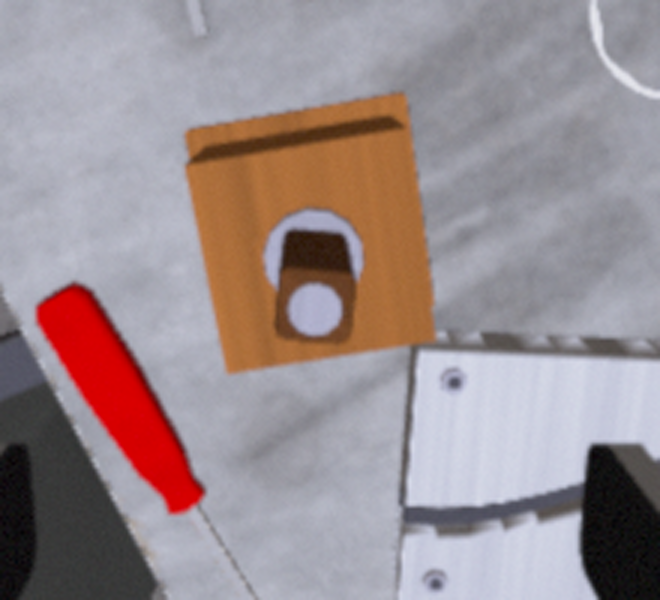

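The crop shows the handle's top disc at (315,309) in crop pixels, which is wrist px (285,213). The collar is centred near (314,258), and the handle sides are turned about 3° clockwise from the jaw axis. I'll triangulate from w1 and w2.

```bash
python3 - <<'E'
from h import *
c1=wc('w1');c2=wc('w2')
p1=lambda a,b:(200+(a+.5)/2.7-.5,60+(b+.5)/2.7-.5)
p2=lambda a,b:(180+(a+.5)/3-.5,110+(b+.5)/3-.5)
print('top',tri([ray(c1,*p1(243,111)),ray(c2,*p2(315,309))]))
print(atz(c2,*p2(315,309),.127),atz(c2,*p2(314,258),.0705))
S=np.array([atz(c2,*p2(*v),.065) for v in [(189,164),(228,372),(435,340),(405,125)]]);print(S.round(4),S.mean(0))
print('corner tri',tri([ray(c1,*p1(130,145)),ray(c2,*p2(228,372))]),tri([ray(c1,*p1(253,240)),ray(c2,*p2(435,340))]))
H=np.array([atz(c2,*p2(*v),.126) for v in [(281,267),(354,270),(352,340),(275,335)]]);print(H.round(4),H.mean(0))
R=manip.get_obs()['tcp_rot'];t=np.array([.4632,.2765,.2091]);print(np.array(R).T@(t-manip.get_obs()['tool_pos']))
E
```

```text
top [0.46335603 0.27571391 0.12446107]
[0.46306486 0.27653942 0.127     ] [0.46340725 0.27692857 0.0705    ]
[[0.4393 0.3189 0.065 ]
 [0.4214 0.2517 0.065 ]
 [0.4883 0.2345 0.065 ]
 [0.5054 0.303  0.065 ]] [0.46358355 0.27703798 0.065     ]
corner tri [0.41867462 0.24654214 0.04862869] [0.48973996 0.22875104 0.04944628]
[[0.4595 0.2899 0.126 ]
 [0.4761 0.2817 0.126 ]
 [0.4684 0.2648 0.126 ]
 [0.4507 0.274  0.126 ]] [0.46367506 0.27759663 0.126     ]
[-2.25514081e-03 -6.05956913e-05  4.68385616e-04]
```

Emit:
move_arm(
  plan="-0.0028 0.027 0.0005 0 3.2 0;0 0.034 0 0 0 0;0 0.034 0 0 0 0;0 0.034 0 0 0 0;0 0 0 0 0 0",
)

```text
clock: 5.0
tool_pos: [0.4603, 0.2752, 0.0741]
tcp_rot: [[-0.453, -0.007, 0.891], [-0.891, -0.004, -0.453], [0.007, -1.0, -0.004]]
force: [-1.6, -0.9, -1.8]
grip_width: 0.0852
```

Emit:
move_arm(
  plan="0 0 0 0 0 0;0 0 0 0 0 0",
)

```text
clock: 5.17
tool_pos: [0.4642, 0.2775, 0.0814]
tcp_rot: [[-0.454, 0.002, 0.891], [-0.891, 0.001, -0.454], [-0.002, -1.0, 0.001]]
force: [0.0, -0.1, 0.6]
grip_width: 0.0857
```

Emit:
move_arm(
  plan="0 0.003 0 0 0 0;0 0.003 0 0 0 0;0 0 0 0 0 0;0 0 0 0 0 0",
)

```text
clock: 5.5
tool_pos: [0.4635, 0.2771, 0.0739]
tcp_rot: [[-0.455, 0.001, 0.89], [-0.89, 0.0, -0.455], [-0.001, -1.0, 0.0]]
force: [-0.4, -0.7, 0.1]
grip_width: 0.0856
```

Emit:
move_arm(
  plan="0 0 0 0 0 0;0 0 0 0 0 0;0 0 0 0 0 0;0 0 0 0 0 0;0 0 0 0 0 0",
  grip=-1,
)

```text
clock: 5.92
tool_pos: [0.4633, 0.277, 0.0733]
tcp_rot: [[-0.455, 0.0, 0.89], [-0.89, 0.0, -0.455], [-0.0, -1.0, 0.0]]
force: [-0.4, -0.1, 0.5]
grip_width: 0.0256
```

Emit:
move_arm(
  plan="0 0 0 0 0 0;0 0 0 0 0 0;0 0 0 0 0 0;0 0 0 0 0 0",
)

```text
clock: 6.25
tool_pos: [0.4633, 0.277, 0.0734]
tcp_rot: [[-0.455, 0.0, 0.89], [-0.89, 0.0, -0.455], [-0.0, -1.0, 0.0]]
force: [-1.7, -0.2, 5.0]
grip_width: 0.0196
```

Emit:
move_arm(
  plan="0 -0.005 0 0 0 0;0 -0.01 0 0 0 0;0 -0.02 0 0 0 0;0 -0.022 0 0 0 0;0 -0.02 0 0 0 0",
)

```text
clock: 6.67
tool_pos: [0.4632, 0.2769, 0.1521]
tcp_rot: [[-0.455, 0.0, 0.89], [-0.89, 0.0, -0.455], [-0.0, -1.0, 0.0]]
force: [0.5, -0.1, -1.1]
grip_width: 0.0197
```

Emit:
move_arm(
  plan="0 -0.01 0 0 0 0;0 0 0 0 0 0;0 0 0 0 0 0;0 0 0 0 0 0",
)

```text
clock: 7.0
tool_pos: [0.4628, 0.2767, 0.1592]
tcp_rot: [[-0.455, -0.001, 0.89], [-0.89, -0.001, -0.455], [0.001, -1.0, -0.001]]
force: [0.1, 1.0, -1.6]
grip_width: 0.0194
```

```bash
python3 look.py w3 jig_plate seam_start stop_pin ball_tip; python3 - <<'E'
import cv2
im=cv2.imread('pics/w3.png'); cv2.imwrite('pics/w3v.png',cv2.resize(im,(784,588),interpolation=cv2.INTER_CUBIC))
E
```

```text
7.0 [0.4628 0.2767 0.1592]
jig_plate []
seam_start []
stop_pin [([467.6, 263.0], 0.96)]
ball_tip [([280.1, 220.9], 0.95)]
```

View pics/w3v.png

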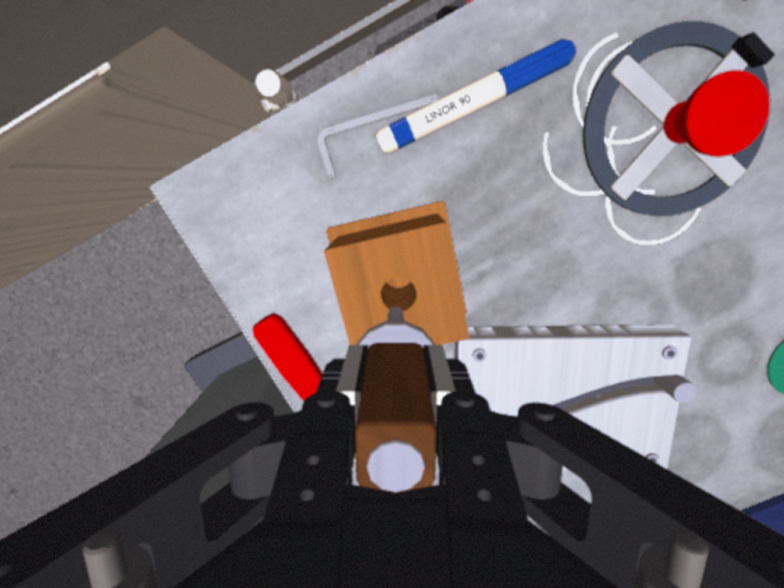

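The burnisher is out and hanging straight in the jaws. The stand hole is at about (398,293) in the view. I'll move past the plate so the whole joint shows in the wrist camera.

Emit:
move_arm(
  plan="0.02 0 0.014 0 0 0;0.03 0 0.022 0 0 0;0.032 0 0.0225 0 0 0;0.032 0 0.0225 0 0 0;0.032 0 0.0225 0 0 0",
)

```text
clock: 7.67
tool_pos: [0.4887, 0.0982, 0.1601]
tcp_rot: [[-0.455, -0.0, 0.891], [-0.891, -0.0, -0.455], [0.0, -1.0, -0.0]]
force: [0.9, 0.6, -1.3]
grip_width: 0.0195
```

Emit:
move_arm(
  plan="0.02 0 0.015 0 0 0;0.012 0 0.008 0 0 0;0 0 0 0 0 0;0 0 0 0 0 0;0 0 0 0 0 0",
)

```text
clock: 8.08
tool_pos: [0.4947, 0.0614, 0.1601]
tcp_rot: [[-0.455, -0.0, 0.89], [-0.89, 0.0, -0.455], [-0.0, -1.0, -0.0]]
force: [-0.8, -0.5, -1.2]
grip_width: 0.0192
```

```bash
python3 look.py w4 jig_plate seam_start stop_pin ball_tip; python3 - <<'E'
import cv2
im=cv2.imread('pics/w4.png'); cv2.imwrite('pics/w4v.png',cv2.resize(im,(784,588),interpolation=cv2.INTER_CUBIC))
E
```

```text
8.0833 [0.4947 0.0614 0.1601]
jig_plate [([282.7, 108.2], 0.88)]
seam_start [([209.2, 130.9], 0.72)]
stop_pin [([361.0, 86.9], 0.6)]
ball_tip [([277.4, 222.1], 0.87)]
```

View pics/w4v.png

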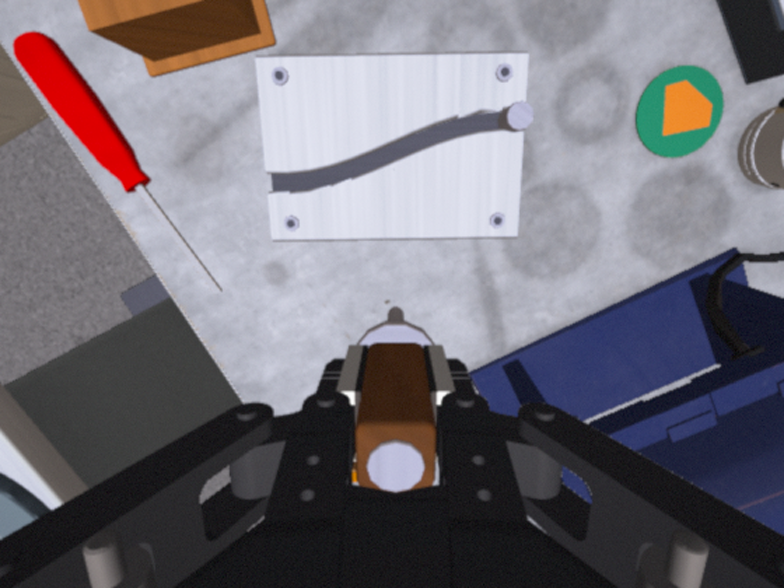

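The whole plate shows here, with corners at about (256,57), (527,53), (518,237) and (272,240). The joint is clear, and the pin top is at (519,116). I'll fit the plate pose next.

```bash
python3 - <<'E'
from h import *
def sub(n,pts,w=3):
    g=cv2.imread(f'pics/{n}.png',0); return cv2.cornerSubPix(g,np.float32(pts).reshape(-1,1,2),(w,w),(-1,-1),(3,40,.01)).reshape(-1,2)
s4=lambda a:(np.array(a)+.5)/1.4-.5
K=[(-.08,.055),(.08,.055),(.08,-.055),(-.08,-.055)]
i4=s4([(256,57),(527,53),(518,237),(272,240)]); m4=sub('w4',i4)
i1=(np.array([(228,248),(412,470),(268,583),(78,380)])+.5)/2.7-.5+[200,60]; m1=sub('w1',i1)
print((m4-i4).round(1).tolist(),(m1-i1).round(1).tolist())
c4=wc('w4');c1=wc('w1')
o4=[(c4,(*k,.024),m) for k,m in zip(K,m4)]; o1=[(c1,(*k,.024),m) for k,m in zip(K,m1)]
pin4=(c4,(.074,.018,.037),s4((519,116)))
for nm,o in (('4',o4),('1',o1),('14',o4+o1),('4+pin',o4+[pin4])):
    q,r=fitplate(o); print(nm,q.round(4),np.degrees(q[2]).round(2),r.round(1))
    q,r=fitplate(o,free_z=True); print('  fz',q.round(4),np.degrees(q[2]).round(2),r.round(1))
# screws
print('tip pred',proj(c4,np.load('pics/w4.npz')['pos']-[0,0,.0624])*1.4)
E
```

```text
[[-0.0, 0.0], [0.5, -0.0], [-1.0, -0.9], [0.4, -0.6]] [[-0.5, 0.4], [0.3, -0.0], [-0.6, 0.0], [-0.2, 0.4]]
4 [ 0.529   0.1347 -0.4586] -26.28 [-0.7 -1.5  0.8 -1.7  0.3  2.1 -0.4  2.1]
  fz [ 0.5292  0.1351 -0.4586 -0.0039] -26.28 [ 0.7 -0.9 -0.6 -1.  -0.8  1.   0.7  1. ]
1 [ 0.5302  0.1337 -0.4554] -26.09 [ 0.6 -0.4  1.  -0.5 -0.7  0.7 -1.   0.5]
  fz [ 0.5307  0.1326 -0.4552 -0.0045] -26.08 [ 0.7  0.2  0.4 -0.8 -0.8  0.  -0.3  0.5]
14 [ 0.5293  0.1345 -0.4579] -26.23 [-0.3 -1.3  1.2 -1.6  0.8  2.1  0.1  2.3  0.5 -1.2  0.7 -1.1 -1.2  0.1
 -1.3 -0.4]
  fz [ 0.5295  0.1346 -0.4578 -0.0026] -26.23 [ 0.8 -0.7  0.4 -1.   0.2  1.6  1.   1.7  0.6 -1.4  0.4 -1.7 -1.1 -0.7
 -0.9 -0.8]
4+pin [ 0.5288  0.1348 -0.4584] -26.26 [-1.  -1.5  0.5 -1.7  0.1  2.1 -0.6  2.2  0.9 -0. ]
  fz [ 0.5292  0.1351 -0.4586 -0.0038] -26.28 [ 0.7 -0.9 -0.6 -1.  -0.8  1.   0.7  1.  -0.1  0. ]
tip pred [398.01782    313.06693881]
```

```bash
cat >> h.py <<'E'
Q=(.5292,.1347,np.radians(-26.2))
def sy(x): return .018*np.sin(np.pi*x/.140)
def path(x,q=Q): return pl(q,x,sy(x))
def delta(P):
    o=manip.get_obs(); return (np.array(o['tcp_rot']).T@(np.asarray(P)-o['tool_pos'])).round(4)
E
python3 - <<'E'
from h import *
t=path(-.062); t[2]=.0984; print(t,delta(t))
E
```

```text
[0.46575059 0.14618226 0.0984    ] [-0.0622  0.0619 -0.0643]
```

Emit:
move_arm(
  plan="-0.0225 0 -0.0233 0 0 0;-0.0222 0.01 -0.023 0 0 0;-0.0175 0.022 -0.018 0 0 0;0 0.022 0 0 0 0;0 0.008 0 0 0 0",
)

```text
clock: 8.75
tool_pos: [0.4642, 0.1466, 0.096]
tcp_rot: [[-0.453, -0.003, 0.892], [-0.892, -0.001, -0.453], [0.002, -1.0, -0.002]]
force: [-0.8, -0.7, -2.0]
grip_width: 0.0195
```

Emit:
move_arm(
  plan="0 0 0 0 0 0;0 0 0 0 0 0;0 0 0 0 0 0",
)

```text
clock: 9.0
tool_pos: [0.4668, 0.1452, 0.0994]
tcp_rot: [[-0.456, 0.001, 0.89], [-0.89, 0.0, -0.456], [-0.001, -1.0, 0.001]]
force: [-0.5, 0.4, -1.5]
grip_width: 0.0194
```

```bash
python3 look.py w5 seam_start ball_tip; python3 - <<'E'
from h import *
print(delta([.46575,.14618,.0984]))
im=cv2.imread('pics/w5.png'); c=wc('w5'); 
for x in np.arange(-.07,.063,.004):
    for w in (-.0075,.0075):
        h=1e-4; t=(path(x+h)-path(x))[:2]; t/=np.linalg.norm(t); P=path(x)+[ -t[1]*w,t[0]*w,0]; u=proj(c,P); im=cv2.circle(im,tuple(int(v*16) for v in u),8,(0,0,255),-1,shift=4)
cv2.imwrite('pics/w5v.png',cv2.resize(im[110:310,190:420],None,fx=3.4,fy=2.98 and 3.0,interpolation=cv2.INTER_CUBIC)[:, :])
E
```

```text
9.0 [0.4668 0.1452 0.0994]
seam_start [([280.8, 216.5], 0.56)]
ball_tip [([277.9, 218.6], 0.76)]
[-0.0003  0.0009 -0.0013]
```

View pics/w5v.png

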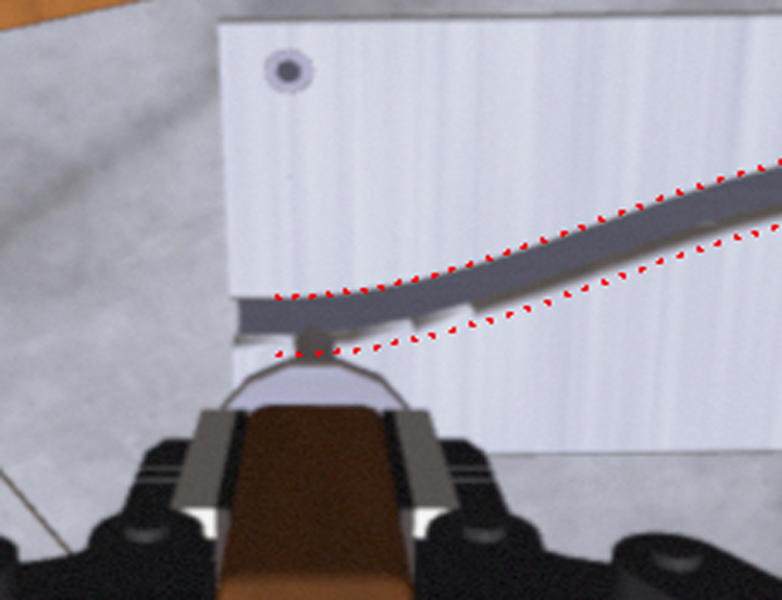

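The overlay follows the joint's edges well. The ball top is at about crop (314,328), slightly below the joint's centre line. I'll check that offset in numbers.

```bash
python3 - <<'E'
from h import *
c=wc('w5'); d=np.load('pics/w5.npz'); f=lambda P:(proj(c,P)-[190,110]+.5)*[3.4,3]
R=d['rot'];b=d['pos']-[0,0,.0624]
print('ball centre',f(b),'top edge',f(b-R[:,0]*.004), 'joint under tip at plate top +13mm', f(path(-.062)+[0,0,.0]), f(path(-.061)+[0,0,.0132]))
g=cv2.imread('pics/w5.png',0); print(g[200:236,282].tolist()); print(g[223,272:294].tolist(),g[220,272:294].tolist())
print(f([d['pos'][0],d['pos'][1],d['pos'][2]-.0624]))
E
```

```text
ball centre [321.87828807 342.56661526] top edge [321.91453528 326.28576366] joint under tip at plate top +13mm [315.22989249 324.97968255] [320.13023353 340.98428761]
[214, 213, 213, 213, 213, 213, 213, 200, 157, 99, 82, 85, 85, 83, 86, 85, 83, 86, 84, 81, 81, 78, 77, 77, 78, 76, 76, 77, 73, 73, 86, 106, 148, 178, 178, 176]
[192, 197, 200, 184, 136, 88, 76, 75, 74, 77, 77, 77, 77, 77, 76, 82, 97, 115, 119, 122, 122, 130] [93, 92, 92, 91, 89, 85, 82, 80, 77, 78, 81, 82, 84, 85, 86, 93, 97, 99, 101, 101, 97, 93]
[321.87828807 342.56661526]
```

Emit:
move_arm(
  plan="-0.0008 0.004 0.0005 0 0 0;0 0.004 0 0 0 0;0 0.003 0 0 0 0;0 0 0 0 0 0;0 0 0 0 0 0",
)

```text
clock: 9.57
tool_pos: [0.4665, 0.1459, 0.087]
tcp_rot: [[-0.455, -0.001, 0.89], [-0.89, -0.0, -0.455], [0.0, -1.0, -0.0]]
force: [-0.8, 0.1, -1.0]
grip_width: 0.0192
```

Emit:
move_arm(
  plan="0 0.001 0 0 0 0;0 0 0 0 0 0;0 0.001 0 0 0 0;0 0 0 0 0 0;0 0 0 0 0 0",
)

```text
clock: 9.98
tool_pos: [0.4667, 0.146, 0.0853]
tcp_rot: [[-0.455, -0.0, 0.89], [-0.89, 0.0, -0.455], [-0.0, -1.0, -0.0]]
force: [0.0, 0.0, -2.4]
grip_width: 0.0194
```

Emit:
move_arm(
  plan="0 0.001 0 0 0 0;0 0 0 0 0 0;0 0 0 0 0 0",
)

```text
clock: 10.23
tool_pos: [0.4667, 0.146, 0.0843]
tcp_rot: [[-0.455, -0.0, 0.89], [-0.89, -0.0, -0.455], [0.0, -1.0, -0.0]]
force: [0.0, 0.5, -1.5]
grip_width: 0.0196
```

Emit:
move_arm(
  plan="0 0.001 0 0 0 0;0 0 0 0 0 0;0 0 0 0 0 0",
)

```text
clock: 10.48
tool_pos: [0.4667, 0.146, 0.0832]
tcp_rot: [[-0.455, -0.0, 0.89], [-0.89, -0.0, -0.455], [0.0, -1.0, -0.0]]
force: [-0.3, 0.4, -0.9]
grip_width: 0.0195
```

Emit:
move_arm(
  plan="0 0.0005 0 0 0 0;0 0 0 0 0 0;0 0 0 0 0 0",
)

```text
clock: 10.73
tool_pos: [0.4667, 0.146, 0.0828]
tcp_rot: [[-0.455, -0.0, 0.89], [-0.89, -0.0, -0.455], [0.0, -1.0, -0.0]]
force: [-0.6, -0.7, -1.9]
grip_width: 0.0195
```

Emit:
move_arm(
  plan="0 0.0005 0 0 0 0;0 0 0 0 0 0;0 0 0 0 0 0",
)

```text
clock: 10.98
tool_pos: [0.4667, 0.146, 0.0823]
tcp_rot: [[-0.455, -0.0, 0.89], [-0.89, -0.0, -0.455], [0.0, -1.0, -0.0]]
force: [0.3, -0.6, -1.3]
grip_width: 0.0193
```

Emit:
move_arm(
  plan="0 0.0005 0 0 0 0;0 0 0 0 0 0;0 0 0 0 0 0",
)

```text
clock: 11.23
tool_pos: [0.4668, 0.146, 0.0818]
tcp_rot: [[-0.455, -0.0, 0.89], [-0.89, 0.0, -0.455], [0.0, -1.0, -0.0]]
force: [0.1, 0.6, -1.7]
grip_width: 0.0192
```

Emit:
move_arm(
  plan="0 0.0005 0 0 0 0;0 0 0 0 0 0;0 0 0 0 0 0",
)

```text
clock: 11.48
tool_pos: [0.4668, 0.1461, 0.0814]
tcp_rot: [[-0.455, 0.0, 0.89], [-0.89, 0.0, -0.455], [-0.0, -1.0, 0.0]]
force: [-0.6, 0.3, 1.3]
grip_width: 0.0194
```

Emit:
move_arm(
  plan="0 0.0002 0 0 0 0;0 0 0 0 0 0;0 0 0 0 0 0",
)

```text
clock: 11.73
tool_pos: [0.4668, 0.146, 0.0812]
tcp_rot: [[-0.455, 0.0, 0.89], [-0.89, 0.0, -0.455], [-0.0, -1.0, 0.0]]
force: [-0.8, 0.2, 4.4]
grip_width: 0.0193
```

Emit:
move_arm(
  plan="0 0 0 0 0 0",
)

```text
clock: 11.82
tool_pos: [0.4668, 0.1461, 0.0812]
tcp_rot: [[-0.455, 0.0, 0.89], [-0.89, 0.0, -0.455], [-0.0, -1.0, 0.0]]
force: [-0.3, -0.1, 4.3]
grip_width: 0.0193
```

```bash
python3 - <<'E'
from h import *
o=manip.get_obs(); p=np.array(o['tool_pos']);R=np.array(o['tcp_rot']);print(p.round(5),R.round(4).tolist())
off=np.array([-.0005,.0018]) # TCP = path + off in tool x,z
xs=np.linspace(-.062,.064,400); P=np.array([path(x) for x in xs]); s=np.r_[0,np.cumsum(np.linalg.norm(np.diff(P[:,:2],axis=0),axis=1))]; print('len',s[-1])
n=63; si=np.arange(0,s[-1],.0025); X=np.interp(si,s,xs)
W=np.array([path(x) for x in X]); D=np.diff(W,axis=0)@R
for i in range(0,len(D),5): print(i//5,round(X[i]*1e3,1),(W[i]+R[:,0]*off[0]+R[:,2]*off[1])[:2].round(4),'; '.join('%.4f %.4f'%(d[0],d[2]) for d in D[i:i+5]))
E
```

```text
[0.46682 0.14606 0.08122] [[-0.4552, 0.0002, 0.8904], [-0.8904, 0.0001, -0.4552], [-0.0001, -1.0, 0.0001]]
len 0.13153657947427855
0 -62.0 [0.4676 0.1458] -0.0002 0.0025; -0.0003 0.0025; -0.0004 0.0025; -0.0004 0.0025; -0.0005 0.0025
1 -49.6 [0.4794 0.1417] -0.0005 0.0024; -0.0005 0.0024; -0.0006 0.0024; -0.0006 0.0024; -0.0007 0.0024
2 -37.4 [0.4915 0.1388] -0.0007 0.0024; -0.0007 0.0024; -0.0008 0.0024; -0.0008 0.0024; -0.0008 0.0024
3 -25.5 [0.5039 0.1368] -0.0009 0.0024; -0.0009 0.0023; -0.0009 0.0023; -0.0009 0.0023; -0.0009 0.0023
4 -13.7 [0.5163 0.1355] -0.0009 0.0023; -0.0010 0.0023; -0.0010 0.0023; -0.0010 0.0023; -0.0010 0.0023
5 -2.1 [0.5288 0.1345] -0.0010 0.0023; -0.0010 0.0023; -0.0010 0.0023; -0.0010 0.0023; -0.0010 0.0023
6 9.5 [0.5412 0.1335] -0.0009 0.0023; -0.0009 0.0023; -0.0009 0.0023; -0.0009 0.0023; -0.0009 0.0023
7 21.2 [0.5537 0.1324] -0.0009 0.0023; -0.0008 0.0024; -0.0008 0.0024; -0.0008 0.0024; -0.0008 0.0024
8 33.1 [0.5661 0.1306] -0.0007 0.0024; -0.0007 0.0024; -0.0007 0.0024; -0.0006 0.0024; -0.0006 0.0024
9 45.2 [0.5783 0.1281] -0.0005 0.0024; -0.0005 0.0025; -0.0004 0.0025; -0.0004 0.0025; -0.0003 0.0025
10 57.5 [0.5902 0.1245] -0.0003 0.0025; -0.0002 0.0025
```

Emit:
move_arm(
  plan="-0.0001 0 0.0008 0 0 0;-0.0001 0 0.0012 0 0 0;-0.0002 0 0.0015 0 0 0;-0.0002 0 0.0015 0 0 0",
)

```text
clock: 12.15
tool_pos: [0.4712, 0.1444, 0.0811]
tcp_rot: [[-0.455, -0.001, 0.89], [-0.89, 0.0, -0.455], [-0.0, -1.0, -0.001]]
force: [-2.8, 1.3, 4.7]
grip_width: 0.0195
```

Emit:
move_arm(
  plan="-0.0002 0 0.0015 0 0 0;-0.0003 0 0.0015 0 0 0;-0.0003 0 0.0015 0 0 0;-0.0003 0 0.0015 0 0 0;-0.0003 0 0.0015 0 0 0",
)

```text
clock: 12.57
tool_pos: [0.4789, 0.142, 0.081]
tcp_rot: [[-0.455, -0.0, 0.89], [-0.89, -0.0, -0.455], [0.0, -1.0, -0.0]]
force: [-2.3, 0.6, 2.3]
grip_width: 0.019
```

Emit:
move_arm(
  plan="-0.0003 0.0002 0.0015 0 0 0;-0.0003 0.00005 0.0015 0 0 0;-0.0003 0.00005 0.0015 0 0 0;-0.0003 0.00005 0.0015 0 0 0",
)

```text
clock: 12.9
tool_pos: [0.4847, 0.1404, 0.0808]
tcp_rot: [[-0.455, -0.0, 0.89], [-0.89, 0.0, -0.455], [-0.0, -1.0, -0.0]]
force: [-2.7, 1.0, 5.4]
grip_width: 0.0195
```

Emit:
move_arm(
  plan="-0.0004 0.00003 0.0015 0 0 0;-0.0004 0.00003 0.0015 0 0 0;-0.0004 0.00003 0.0015 0 0 0;-0.0004 0.00003 0.0015 0 0 0;-0.0004 0.00003 0.0015 0 0 0",
)

```text
clock: 13.32
tool_pos: [0.4924, 0.1388, 0.0806]
tcp_rot: [[-0.455, -0.0, 0.89], [-0.89, 0.0, -0.455], [-0.0, -1.0, -0.0]]
force: [-3.4, 0.2, 5.5]
grip_width: 0.0191
```

Emit:
move_arm(
  plan="-0.0004 0.00003 0.0015 0 0 0;-0.0004 0.00003 0.0015 0 0 0;-0.0005 0.00003 0.0015 0 0 0;-0.0005 0.00003 0.0015 0 0 0;-0.0005 0.00003 0.0015 0 0 0",
)

```text
clock: 13.73
tool_pos: [0.5001, 0.1374, 0.0805]
tcp_rot: [[-0.455, -0.0, 0.89], [-0.89, -0.0, -0.455], [0.0, -1.0, -0.0]]
force: [-2.5, 0.3, 5.8]
grip_width: 0.0189
```

Emit:
move_arm(
  plan="-0.0005 0.00003 0.0015 0 0 0;-0.0005 0.00003 0.0015 0 0 0;-0.0005 0.00003 0.0015 0 0 0;-0.0006 0.00003 0.0015 0 0 0;-0.0006 0.00003 0.0015 0 0 0",
)

```text
clock: 14.15
tool_pos: [0.5081, 0.1364, 0.0803]
tcp_rot: [[-0.455, 0.0, 0.89], [-0.89, -0.0, -0.455], [0.0, -1.0, 0.0]]
force: [-3.2, 1.0, 4.4]
grip_width: 0.0195
```

Emit:
move_arm(
  plan="-0.0006 0.00006 0.0015 0 0 0;-0.0006 0.00004 0.0015 0 0 0;-0.0006 0.00004 0.0015 0 0 0;-0.0006 0.00003 0.0015 0 0 0;-0.0006 0.00003 0.0015 0 0 0",
)

```text
clock: 14.57
tool_pos: [0.5161, 0.1357, 0.0801]
tcp_rot: [[-0.455, -0.0, 0.89], [-0.89, -0.0, -0.455], [0.0, -1.0, -0.0]]
force: [-3.2, 0.5, 5.7]
grip_width: 0.0194
```

Emit:
move_arm(
  plan="-0.0006 0.00003 0.0015 0 0 0;-0.0006 0.00003 0.0015 0 0 0;-0.0006 0.00003 0.0015 0 0 0;-0.0006 0.00003 0.0015 0 0 0;-0.0006 0.00003 0.0015 0 0 0",
)

```text
clock: 14.98
tool_pos: [0.5241, 0.1349, 0.0799]
tcp_rot: [[-0.455, -0.0, 0.89], [-0.89, -0.0, -0.455], [0.0, -1.0, -0.0]]
force: [-2.4, -0.6, 4.7]
grip_width: 0.0195
```

Emit:
move_arm(
  plan="-0.0006 0.00005 0.0015 0 0 0;-0.0006 0.00004 0.0015 0 0 0;-0.0007 0.00004 0.0015 0 0 0;-0.0006 0.00003 0.0015 0 0 0;-0.0007 0.00003 0.0015 0 0 0",
)

```text
clock: 15.4
tool_pos: [0.5323, 0.1343, 0.0798]
tcp_rot: [[-0.455, -0.0, 0.89], [-0.89, -0.0, -0.455], [0.0, -1.0, -0.0]]
force: [-3.5, -0.8, 5.6]
grip_width: 0.0193
```

Emit:
move_arm(
  plan="-0.0006 0.00003 0.0015 0 0 0;-0.0006 0.00004 0.0015 0 0 0;-0.0006 0.00003 0.0015 0 0 0;-0.0006 0.00004 0.0015 0 0 0;-0.0006 0.00003 0.0015 0 0 0",
)

```text
clock: 15.82
tool_pos: [0.5403, 0.1336, 0.0796]
tcp_rot: [[-0.455, -0.0, 0.89], [-0.89, -0.0, -0.455], [0.0, -1.0, -0.0]]
force: [-3.2, 0.1, 5.7]
grip_width: 0.0193
```

Emit:
move_arm(
  plan="-0.0006 0.00003 0.0015 0 0 0;-0.0006 0.00003 0.0015 0 0 0;-0.0006 0.00003 0.0015 0 0 0;-0.0006 0.00004 0.0015 0 0 0;-0.0006 0.00003 0.0015 0 0 0",
)

```text
clock: 16.23
tool_pos: [0.5484, 0.1329, 0.0794]
tcp_rot: [[-0.455, -0.0, 0.89], [-0.89, -0.0, -0.455], [0.0, -1.0, -0.0]]
force: [-3.4, 1.2, 6.4]
grip_width: 0.0194
```

Emit:
move_arm(
  plan="-0.0006 0.00003 0.0015 0 0 0;-0.0006 0.00003 0.0015 0 0 0;-0.0005 0.00003 0.0015 0 0 0;-0.0005 0.00004 0.0015 0 0 0;-0.0005 0.00003 0.0015 0 0 0",
)

```text
clock: 16.65
tool_pos: [0.5563, 0.1319, 0.0793]
tcp_rot: [[-0.455, -0.0, 0.89], [-0.89, 0.0, -0.455], [-0.0, -1.0, -0.0]]
force: [-2.5, -0.1, 5.0]
grip_width: 0.0193
```

Emit:
move_arm(
  plan="-0.0005 0.00004 0.0015 0 0 0;-0.0005 0.00004 0.0015 0 0 0;-0.0005 0.00004 0.0015 0 0 0;-0.0005 0.00003 0.0015 0 0 0;-0.0005 0.00003 0.0015 0 0 0",
)

```text
clock: 17.07
tool_pos: [0.5641, 0.1307, 0.0791]
tcp_rot: [[-0.455, -0.0, 0.89], [-0.89, 0.0, -0.455], [-0.0, -1.0, -0.0]]
force: [-2.5, 0.9, 4.5]
grip_width: 0.0192
```

Emit:
move_arm(
  plan="-0.0005 0.00003 0.0015 0 0 0;-0.0004 0.00003 0.0015 0 0 0;-0.0004 0.00004 0.0015 0 0 0;-0.0004 0.00003 0.0015 0 0 0;-0.0004 0.00003 0.0015 0 0 0",
)

```text
clock: 17.48
tool_pos: [0.5717, 0.1291, 0.0789]
tcp_rot: [[-0.455, -0.0, 0.89], [-0.89, 0.0, -0.455], [0.0, -1.0, -0.0]]
force: [-3.2, 0.8, 4.2]
grip_width: 0.0196
```

Emit:
move_arm(
  plan="-0.0005 0.00006 0.0015 0 0 0;-0.0005 0.00005 0.0015 0 0 0;-0.0004 0.00004 0.0015 0 0 0;-0.0004 0.00004 0.0015 0 0 0;-0.0003 0.00003 0.0015 0 0 0",
)

```text
clock: 17.9
tool_pos: [0.5793, 0.1277, 0.0787]
tcp_rot: [[-0.455, -0.0, 0.89], [-0.89, 0.0, -0.455], [-0.0, -1.0, -0.0]]
force: [-3.9, 1.1, 5.4]
grip_width: 0.0196
```

Emit:
move_arm(
  plan="-0.0003 0.00004 0.0015 0 0 0;-0.0003 0.00003 0.0015 0 0 0;-0.0003 0.00003 0.0015 0 0 0;-0.0003 0.00003 0.0015 0 0 0;-0.0002 0.00003 0.0015 0 0 0",
)

```text
clock: 18.32
tool_pos: [0.5867, 0.1255, 0.0786]
tcp_rot: [[-0.455, 0.0, 0.89], [-0.89, 0.0, -0.455], [-0.0, -1.0, -0.0]]
force: [-3.6, 1.7, 5.9]
grip_width: 0.0193
```

Emit:
move_arm(
  plan="-0.0002 0.00003 0.0013 0 0 0;-0.0002 0.00003 0.0013 0 0 0;-0.0001 0.00003 0.0013 0 0 0;-0.0001 0.00002 0.001 0 0 0;-0.0001 0.00002 0.0008 0 0 0",
)

```text
clock: 18.73
tool_pos: [0.5921, 0.1235, 0.0785]
tcp_rot: [[-0.455, 0.0, 0.89], [-0.89, 0.0, -0.455], [-0.0, -1.0, 0.0]]
force: [-3.0, 2.3, 5.1]
grip_width: 0.0191
```

Emit:
move_arm(
  plan="-0.0001 0.00002 0.0007 0 0 0;-0.0001 0.00002 0.0007 0 0 0",
)

```text
clock: 18.9
tool_pos: [0.5933, 0.123, 0.0784]
tcp_rot: [[-0.455, 0.0, 0.89], [-0.89, 0.0, -0.455], [-0.0, -1.0, -0.0]]
force: [-3.3, 1.0, 5.2]
grip_width: 0.0193
```

Emit:
move_arm(
  plan="-0.0001 0.00002 0.0007 0 0 0;0 0.00001 0.0004 0 0 0",
)

```text
clock: 19.07
tool_pos: [0.5942, 0.1227, 0.0784]
tcp_rot: [[-0.455, -0.0, 0.89], [-0.89, 0.0, -0.455], [-0.0, -1.0, -0.0]]
force: [-6.5, 2.1, 7.7]
grip_width: 0.0198
```

Emit:
move_arm(
  plan="0 0.00001 0.0004 0 0 0;0 0.00001 0.0003 0 0 0",
)

```text
clock: 19.23
tool_pos: [0.5944, 0.1226, 0.0783]
tcp_rot: [[-0.455, -0.001, 0.89], [-0.89, 0.001, -0.455], [-0.0, -1.0, -0.001]]
force: [-8.6, 4.1, 8.8]
grip_width: 0.0195
```

Emit:
move_arm(
  plan="0 0 0.0003 0 0 0;0 0 0 0 0 0;0 0 0 0 0 0",
)

```text
clock: 19.48
tool_pos: [0.5944, 0.1226, 0.0783]
tcp_rot: [[-0.455, -0.002, 0.891], [-0.891, 0.001, -0.455], [-0.0, -1.0, -0.002]]
force: [-7.8, 3.3, 9.8]
grip_width: 0.0191
```

```bash
python3 look.py w6 ball_tip stop_pin; python3 - <<'E'
import cv2
im=cv2.imread('pics/w6.png'); cv2.imwrite('pics/w6v.png',cv2.resize(im[120:300,190:390],None,fx=3,fy=3,interpolation=cv2.INTER_CUBIC))
E
```

```text
19.4833 [0.5944 0.1226 0.0783]
ball_tip [([280.2, 220.5], 0.95)]
stop_pin [([295.5, 214.4], 0.59)]
```

View pics/w6v.png

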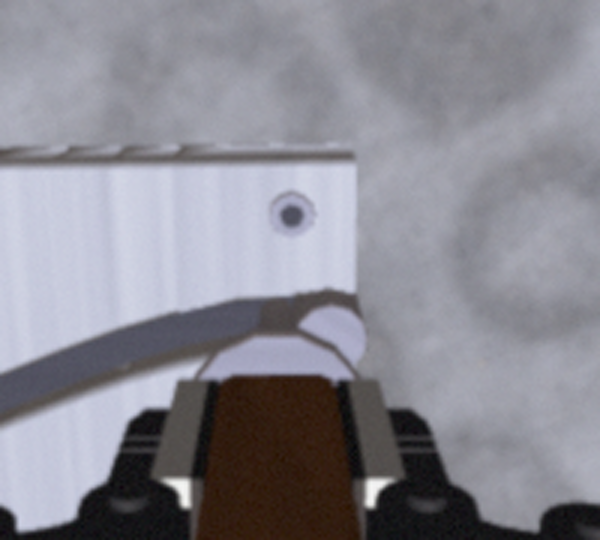

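The ball sits at crop (280,318) against the pin at (332,335), and the force rise agrees with that. Next I'll lift out and go back to the stand.

Emit:
move_arm(
  plan="0 -0.002 -0.0008 0 0 0;0 -0.008 0 0 0 0;0 -0.02 0 0 0 0;0 -0.025 0 0 0 0;0 -0.025 0 0 0 0",
)

```text
clock: 20.05
tool_pos: [0.5944, 0.1222, 0.1594]
tcp_rot: [[-0.455, -0.0, 0.89], [-0.89, -0.001, -0.455], [0.001, -1.0, 0.0]]
force: [1.1, -0.3, -1.0]
grip_width: 0.0193
```

Emit:
move_arm(
  plan="0 0 0 0 0 0;0 0 0 0 0 0",
)

```text
clock: 20.22
tool_pos: [0.5957, 0.1225, 0.16]
tcp_rot: [[-0.455, 0.003, 0.89], [-0.89, 0.0, -0.455], [-0.002, -1.0, 0.003]]
force: [0.2, -0.4, -1.7]
grip_width: 0.0193
```

```bash
python3 - <<'E'
from h import *
o=manip.get_obs();print(o['clock'],o['force'],np.round(o['tcp_rot'],4).tolist(),delta([.4633,.277,.1555]))
E
```

```text
20.2167 [ 0.19254623 -0.43607996 -1.70727488] [[-0.4554, 0.0034, 0.8903], [-0.8903, 0.0003, -0.4554], [-0.0018, -1.0, 0.0029]] [-0.0772  0.0041 -0.1883]
```

Emit:
move_arm(
  plan="-0.008 0 -0.02 0 0 0;-0.0145 0 -0.0355 0 0 0;-0.0145 0 -0.0355 0 0 0;-0.0145 0 -0.0355 0 0 0;-0.0145 0 -0.0355 0 0 0",
)

```text
clock: 20.63
tool_pos: [0.4787, 0.2556, 0.1574]
tcp_rot: [[-0.456, -0.001, 0.89], [-0.89, -0.001, -0.456], [0.001, -1.0, -0.0]]
force: [0.7, 0.4, -0.8]
grip_width: 0.0194
```

Emit:
move_arm(
  plan="-0.0082 0 -0.0198 0 0 0;-0.003 0 -0.0065 0 0 0;0 0 0 0 0 0;0 0 0 0 0 0;0 0 0 0 0 0",
)

```text
clock: 21.05
tool_pos: [0.4627, 0.2761, 0.158]
tcp_rot: [[-0.456, -0.0, 0.89], [-0.89, -0.001, -0.456], [0.001, -1.0, 0.0]]
force: [0.5, 0.6, -0.8]
grip_width: 0.0193
```

```bash
python3 look.py w7 ball_tip; python3 - <<'E'
from h import *
o=manip.get_obs();print(o['clock'],np.round(o['tcp_rot'],4).tolist(),delta([.4633,.277,.1555]))
im=cv2.imread('pics/w7.png'); 
c=wc('w7'); t=np.linspace(0,2*np.pi,40)
for a in t:
    u=proj(c,[.4633+.0135*np.cos(a),.2770+.0135*np.sin(a),.065]); cv2.circle(im,tuple(int(v*16) for v in u),6,(0,255,0),-1,shift=4)
cv2.imwrite('pics/w7v.png',cv2.resize(im[130:280,200:380],None,fx=4,fy=4,interpolation=cv2.INTER_CUBIC))
E
```

```text
21.05 [0.4627 0.2761 0.158 ]
ball_tip [([278.7, 221.8], 0.91)]
21.15 [[-0.4566, -0.0002, 0.8897], [-0.8897, -0.0003, -0.4566], [0.0004, -1.0, -0.0]] [-0.0012  0.0026  0.0001]
```

View pics/w7v.png

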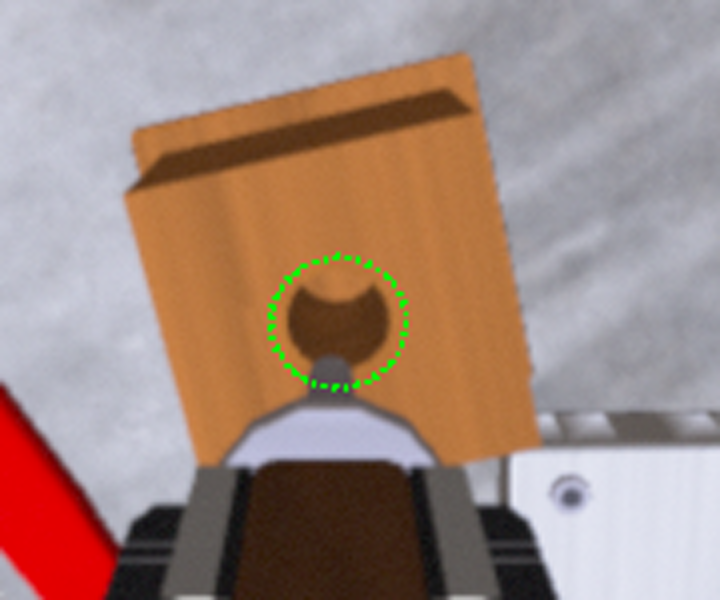

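The ball tip is at crop (330,375) and the hole is centred at about (338,320), right on the predicted green ring. I'll add a small +z correction and lower.

Emit:
move_arm(
  plan="-0.0013 0 0.0009 0 0 0;0 0.01 0 0 0 0;0 0.015 0 0 0 0;0 0 0 0 0 0;0 0 0 0 0 0",
)

```text
clock: 21.57
tool_pos: [0.4629, 0.2772, 0.1325]
tcp_rot: [[-0.456, -0.002, 0.89], [-0.89, -0.001, -0.456], [0.002, -1.0, -0.001]]
force: [0.0, 0.1, -0.4]
grip_width: 0.0192
```

Emit:
move_arm(
  plan="0 0.01 0 0 0 0;0 0.012 0 0 0 0;0 0.006 0 0 0 0;0 0 0 0 0 0;0 0 0 0 0 0",
)

```text
clock: 21.98
tool_pos: [0.4633, 0.2777, 0.1054]
tcp_rot: [[-0.455, -0.0, 0.89], [-0.89, -0.0, -0.455], [0.0, -1.0, -0.0]]
force: [-0.0, 0.1, -0.1]
grip_width: 0.0194
```

Emit:
move_arm(
  plan="0 0.007 0 0 0 0;0 0.007 0 0 0 0;0 0.004 0 0 0 0;0 0 0 0 0 0;0 0 0 0 0 0",
)

```text
clock: 22.4
tool_pos: [0.4631, 0.2776, 0.0871]
tcp_rot: [[-0.455, -0.001, 0.89], [-0.89, -0.0, -0.455], [0.001, -1.0, -0.0]]
force: [-0.3, -0.0, -1.6]
grip_width: 0.0192
```

Emit:
move_arm(
  plan="0.0004 0.003 0.0012 0 0 0;0 0.004 0 0 0 0;0 0.003 0 0 0 0;0 0 0 0 0 0;0 0 0 0 0 0",
)

```text
clock: 22.82
tool_pos: [0.4641, 0.2767, 0.0771]
tcp_rot: [[-0.455, -0.0, 0.89], [-0.89, -0.0, -0.455], [0.0, -1.0, -0.0]]
force: [-0.3, -0.6, -1.5]
grip_width: 0.0194
```

Emit:
move_arm(
  plan="0 0.001 0 0 0 0;0 0.001 0 0 0 0;0 0 0 0 0 0;0 0 0 0 0 0",
)

```text
clock: 23.15
tool_pos: [0.4642, 0.2768, 0.0754]
tcp_rot: [[-0.455, 0.0, 0.89], [-0.89, 0.0, -0.455], [-0.0, -1.0, 0.0]]
force: [-0.1, 0.4, -2.0]
grip_width: 0.0191
```

Emit:
move_arm(
  plan="0 0.0006 0 0 0 0;0 0 0 0 0 0;0 0 0 0 0 0",
)

```text
clock: 23.4
tool_pos: [0.4642, 0.2768, 0.0747]
tcp_rot: [[-0.455, -0.0, 0.89], [-0.89, -0.0, -0.455], [0.0, -1.0, -0.0]]
force: [-0.2, 0.2, -1.3]
grip_width: 0.0193
```

Emit:
move_arm(
  plan="0 0.0006 0 0 0 0;0 0 0 0 0 0;0 0 0 0 0 0",
)

```text
clock: 23.65
tool_pos: [0.4642, 0.2768, 0.0741]
tcp_rot: [[-0.455, -0.0, 0.89], [-0.89, -0.0, -0.455], [0.0, -1.0, -0.0]]
force: [0.2, 0.2, -1.2]
grip_width: 0.0193
```

Emit:
move_arm(
  plan="0 0.0005 0 0 0 0;0 0 0 0 0 0;0 0 0 0 0 0",
)

```text
clock: 23.9
tool_pos: [0.4642, 0.2768, 0.0736]
tcp_rot: [[-0.455, -0.0, 0.89], [-0.89, -0.0, -0.455], [0.0, -1.0, -0.0]]
force: [0.5, -0.4, -0.9]
grip_width: 0.0191
```

Emit:
move_arm(
  plan="0 0.0003 0 0 0 0;0 0 0 0 0 0;0 0 0 0 0 0",
)

```text
clock: 24.15
tool_pos: [0.4642, 0.2768, 0.0734]
tcp_rot: [[-0.455, 0.0, 0.89], [-0.89, 0.0, -0.455], [-0.0, -1.0, 0.0]]
force: [-1.4, -0.8, 2.9]
grip_width: 0.0192
```

Emit:
move_arm(
  plan="0 0.0003 0 0 0 0;0 0 0 0 0 0;0 0 0 0 0 0",
)

```text
clock: 24.4
tool_pos: [0.4643, 0.2768, 0.0734]
tcp_rot: [[-0.455, 0.0, 0.89], [-0.89, 0.0, -0.455], [-0.0, -1.0, 0.0]]
force: [-2.5, -0.4, 7.2]
grip_width: 0.0194
```

It is seated at the same height as at the grasp (0.0734). Now I'll release.

Emit:
move_arm(
  plan="0 -0.0003 0 0 0 0;0 0 0 0 0 0;0 0 0 0 0 0;0 0 0 0 0 0;0 0 0 0 0 0",
  grip=1,
)

```text
clock: 24.82
tool_pos: [0.4642, 0.2768, 0.0732]
tcp_rot: [[-0.455, -0.0, 0.89], [-0.89, -0.0, -0.455], [0.0, -1.0, -0.0]]
force: [-0.6, 0.2, 1.3]
grip_width: 0.0784
```

Emit:
move_arm(
  plan="0 0 0 0 0 0;0 0 0 0 0 0;0 0 0 0 0 0;0 0 0 0 0 0;0 0 0 0 0 0",
)

```text
clock: 25.23
tool_pos: [0.4642, 0.2768, 0.0734]
tcp_rot: [[-0.455, 0.0, 0.89], [-0.89, 0.0, -0.455], [-0.0, -1.0, 0.0]]
force: [0.5, 0.7, -0.6]
grip_width: 0.0856
```

Emit:
move_arm(
  plan="0 -0.01 0 0 0 0;0 -0.03 0 0 0 0;0 -0.035 0 0 0 0;0 -0.035 0 0 0 0;0 -0.025 0 0 0 0",
)

```text
clock: 25.65
tool_pos: [0.4645, 0.277, 0.2122]
tcp_rot: [[-0.455, 0.002, 0.89], [-0.89, 0.001, -0.455], [-0.002, -1.0, 0.001]]
force: [0.6, -0.2, 1.0]
grip_width: 0.0854
```

Emit:
move_arm(
  plan="0 0 0 0 0 0;0 0 0 0 0 0;0 0 0 0 0 0",
)

```text
clock: 25.9
tool_pos: [0.464, 0.2767, 0.2083]
tcp_rot: [[-0.455, -0.0, 0.89], [-0.89, -0.0, -0.455], [0.0, -1.0, -0.0]]
force: [-0.6, -1.3, 0.1]
grip_width: 0.0851
```

```bash
python3 look.py w8 burnisher; python3 - <<'E'
import cv2
im=cv2.imread('pics/w8.png'); cv2.imwrite('pics/w8c.png',cv2.resize(im[110:310,180:400],None,fx=3,fy=3,interpolation=cv2.INTER_CUBIC))
E
```

```text
25.9 [0.464  0.2767 0.2083]
burnisher [([284.3, 186.7], 0.82)]
```

View pics/w8c.png

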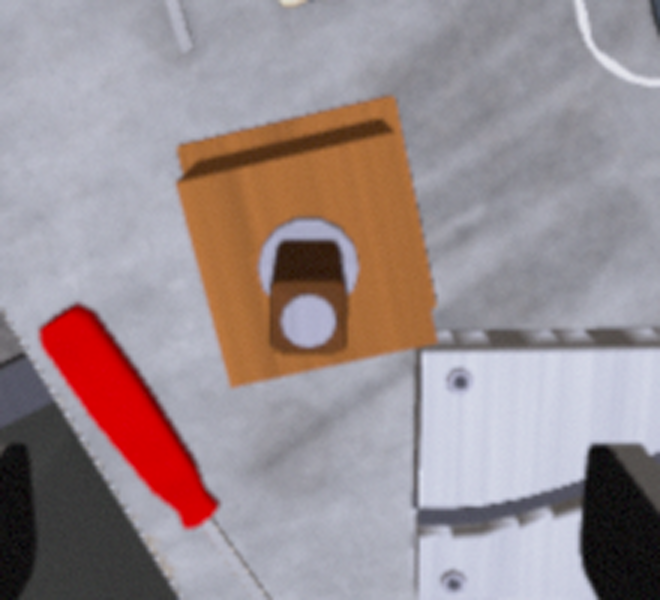

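The burnisher stands upright in the stand. Its collar at (308,265) is flat on the top and its cap is at (308,321), the same relation as in the picture before the grasp. The gripper is clear, so I'm handing in.

```bash
python3 -c "
from plant import manip
print(manip.hand_in(), manip.get_obs()['clock'])"
```

```text
the job is handed in; nothing more can be done
the job is handed in; nothing more can be done
```

The job is done and handed in at about 26 s of the 72 s allowed. I took the burnisher from its stand, drew it along the whole S-shaped joint to the stop pin, and put it back in the stand and let go.

- **Stroke:** The ball touched the floor about 9 mm below the plate top at the start. I drew it along at roughly 1.9 cm/s. The floor slopes down about 1.2° towards the pin, and I followed it by feel. The readings between moves put the press on the floor at about 4 to 8 N.
- **At the pin:** The force along the stroke rose from about 3.5 N to 9.5 N and the arm stopped advancing. The picture showed the ball against the pin.
- **Return:** The burnisher seated at the same height as when I gripped it (TCP 73.4 mm). The last picture shows it upright with its collar flat on the stand and the gripper clear.

**Checks that disagreed:**
- The wrist camera showed the tip about 1.5 to 1.8 mm off where the arm pose put it. I allowed for this in the stroke and the insertion, and no side forces built up.
- The measured heights of the stand corners and handle top did not match the given ones. The corners came out about 16 mm low, the top 3 mm low. I used the given heights for those, and contact confirmed the seating.

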